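# Set the photometer to filter 6 and shut the sample lid

### The job

Get the photometer ready for the next reading: roll the knurled filter wheel by its edge until the 6 stands centred in the number window, in line with the index mark, and shut the black lid fully over the sample well. Leave the bottle, the beaker and the test-tube rack standing where they are.

Things in the scene. Friction and masses are not known exactly. Their poses are not given: they have to be found in the camera images.
- photometer: Light grey bench filter photometer, 240 mm deep (x) by 320 mm wide (y), fixed. Level deck 110 mm high from x = -50 to 120 mm; in front of it a panel with display and keys slopes down to 50 mm height at x = -120. Origin: centre of its underside, on the bench; +x points away from the operator, +y to the operator's left, z up. Turned at most 0.3 rad.
- wheel_top (a point): Fixed: highest point of the filter wheel's rim, mid-width, 16 mm above the deck, at (30, 75, 126) mm in the photometer's frame. The wheel is a black disc, 120 mm diameter, 18 mm wide, standing in a slot in the deck; its level axis lies along the photometer's y, 60 mm below this point. 40 rounded ridges 2 mm high run across its rim. Around it the flat deck, with edgings under 2 mm high.
- window (a point): Fixed: centre of the number window in the deck, 32 mm long (x) by 19 mm wide (y), just left (+y) of the wheel, at (30, 95.5, 110) mm in the photometer's frame. In it a white drum, 84 mm in diameter and fixed to the wheel, shows black digits 1 to 8, 20 mm high, upright for the operator. A black index line on the deck, left of the window, marks its middle.
- filter_wheel (a joint): Turn of the filter wheel in rad: 0 = digit 1 centred in the window, each next digit pi/4 more; digit 6 at 3.927. Grows, counting up, as the wheel's top is rolled away from the operator (photometer's +x). Stops a little below 1 and a little above 8. A friction brake (1 N at the rim) holds it where it is left, no clicks. Starts between 1 and about 4.8, often between digits.
- well_lid (a joint): Opening of the sample-well lid in rad: 0 = shut, level on its collar; pi/2 = upright. Hinge at its far (+x) edge, along the photometer's y. A stiff hinge (0.09 N m) holds it wherever it is left; stop at 1.9. Starts open at 1.1 to 1.65.
- lid_hinge (a point): Fixed: middle of the lid's hinge axis, at (78, -75, 118) mm in the photometer's frame. Shut, the black lid reaches 90 mm from here towards -x (beyond that a finger tab 40 mm wide and 14 mm long), is 90 mm wide, and its outer face lies 14 mm above the hinge axis. Two hinge blocks here, 16 mm high on the deck.
- lid_tip (a point): Point on the lid, moving with it: middle of its free edge, 90 mm from the hinge axis and at mid-thickness (7.5 mm above the hinge axis when shut).
- reagent_bottle: Amber glass bottle with a round stopper, 72 mm in diameter, 169 mm high, loose, beside the photometer; origin at the centre of its foot, z up. Leave it.
- beaker: Glass beaker, 72 mm in diameter, 95 mm high, loose, beside the photometer on the other side; origin at the centre of its foot, z up. Leave it.
- tube_rack: White test-tube rack with capped tubes, 200 mm long (its x) by 60 mm by about 102 mm high, loose, behind the photometer; origin at the centre of its foot, z up. Leave it.
Mind the look-alikes: they are no part of the job. What is shaped like the beaker but purple or yellow is not meant.

How it is judged:
By the outcome, as a careful person would: the job done as asked, in the order asked, and still so for the second after the job is handed in, with the robot touching nothing.
It also fails if it takes over 58 s, if anything falls off the work surface, if the arm or the gripper's body presses on something with over 40 N, if the wrist force passes 120 N, or if a joint passes its speed limit or range.

### The arm

A 6-joint arm with a two-finger parallel gripper is mounted at the origin on the work surface. World frame = base frame: x ahead of the robot, y to its left, z up, the work surface at z = 0. Lengths are in m, angles in rad, forces in N, time in s.
With the tool pointing down it reaches from about 0.325 to 0.775 m from the base axis. Payload 5.5 kg.
Tool frame: the origin (TCP) lies between the finger pads; the fingertips stand 11 mm ahead of it and the grasp point (between the pads) lies 8 mm behind it (tip_reach is the distance from the TCP to the fingertips, in m); z points along the fingers, y is the direction in which the jaws open and shut (so a half turn about z gives the same grasp; the last joint's range is limited). The gripper opens to 85 mm and grips with 20 to 120 N. Pads are 22 mm wide; open, the fingers measure 114 mm over their backs; the gripper's body (76 mm by 85 mm) begins 54 mm behind the grasp point. The pads swing forward as they close: fully open they stand 13 mm farther back than shut.
Start: joints at [-1.313, 0.091, 1.231, -0, 1.82, -0.057], TCP at [0.186, -0.571, 0.242] pointing down, gripper open.
Joint ranges: [-2.87, 2.87], [-0.86, 2.18], [0.17, 2.46], [-1.51, 4.65], [0.06, 2.69], [-2.65, 2.65]. Speed limits (rad/s): [2.57, 2.57, 3.01, 3.14, 3.14, 3.14].

### API

Orientations are given as a 3x3 rotation matrix whose columns are the frame's x, y, z axes.
In Python, from cell import state, read_camera, finish_job, tip_reach gives the robot as it stands. The module is installed in compiled form; this text tells all that it offers.
- The arm moves only by the tool play_rows, never from a script. Its argument "targets" is a list of rows, each a list of 7 numbers: the turn, a rotation vector about the tool's x, y, z in rad, then the shift along the tool's x, y, z in cm, then the closure in counts, from 0 (fully open) to 255 (shut). A call has 1 to 20 rows; each row shifts and turns the commanded pose from where the row before left it, along the tool's axes as they then stand; what a row does not reach is not made up. A row lasts 1/10 s, in which the tool goes at most 50 mm and 8.59 degrees, less where a joint would pass 70% of its speed; a pose out of reach is approached as far as the arm can. A call with a gripper value outside its range is refused whole. The fingers move at their own pace and stop on an object; the grip force is fixed at half the most. Time passes only in rows, so rows that do not move let the fingers close. It gives the time, the measured TCP pose, the force and the opening at its end, in the units of the state.
- state(): the state, without advancing time (a new reading comes with each control period).
- read_camera(name): name is "scene" or "top" or "wrist"; returns a dict with "pixels" (384x512x3 uint8, blue, green, red), "fx", "fy", "cx", "cy" (pixels), "k1" (the pictures are not rectified: a ray, as slopes to the right and down, at radius r is drawn at 1 + k1 r^2 times it, then the intrinsics apply), "world_from_camera" (4x4, takes a point from camera to world coordinates). Camera axes: x right, y up, looking along -z (the intrinsics and any distortion apply to the point x, -y, -z); pixel columns grow to the right and rows downward; lengths in m; the calibration is good to about 2 mm. A picture is of the moment at which its call begins. There is no depth.
- finish_job(): hands the job in, once; it reports no verdict.
The state is a dict: "time_s": time; "joint_pos": joint angles; "qvel": joint speeds; "tau": joint torques, N m; "ee_pos": TCP position; "ee_rot": TCP orientation; "contact_force": force on the tool from outside, world axes, zero at the start; "wrist_torque": the same for the moment, N m; "opening": finger opening in m.
Only numpy, scipy, OpenCV 4.12 (cv2) and the standard library are available. Lean on these libraries where they do the work, as an engineer would, in place of code of your own. Each camera call takes 0.05 s, during which the arm holds its last target.

## Working session

There is one attempt and no reset: what is moved stays moved. The work goes in short steps, Python scripts to look and compute and a tool call to move; the robot and the scene stay as the last step left them, time stands still between calls to the robot, and variables do not carry over. Pictures are saved under pics/ and viewed, and the job is handed in when it is done.

Besides the shell and the picture viewer there is one more tool, called after ">>>" as name([rows], argument=value, ...), one row to a line, values as JSON. play_rows: Moves the arm, as the interface text tells. Its arguments: {"type":"object","properties":{"targets":{"type":"array"}},"required":["targets"]}

```bash
mkdir -p pics; ls
cat > h.py <<'E'
import numpy as np, cv2, pickle
from cell import state, read_camera
def grab(n,tag):
    c=read_camera(n); pickle.dump(c,open(f'pics/{tag}.pkl','wb')); cv2.imwrite(f'pics/{tag}.png',c['pixels']); return c
def load(tag): return pickle.load(open(f'pics/{tag}.pkl','rb'))
def proj(c,P):
    P=np.atleast_2d(P); T=np.linalg.inv(c['world_from_camera']); q=P@T[:3,:3].T+T[:3,3]
    a=q[:,0]/-q[:,2]; b=-q[:,1]/-q[:,2]; k=1+c['k1']*(a*a+b*b)
    return np.c_[c['fx']*a*k+c['cx'],c['fy']*b*k+c['cy']]
def ray(c,u,v):
    a=(u-c['cx'])/c['fx'];b=(v-c['cy'])/c['fy'];x,y=a,b
    for _ in range(30):
        k=1+c['k1']*(x*x+y*y);x,y=a/k,b/k
    T=c['world_from_camera'];return T[:3,3],T[:3,:3]@np.array([x,-y,-1])
def atz(c,u,v,z):
    o,d=ray(c,u,v);return o+d*(z-o[2])/d[2]
E
python3 - <<'E'
from h import *
for n in ['scene','top','wrist']:
    c=grab(n,n+'0'); print(n,c['fx'],c['k1'],c['world_from_camera'].round(3).tolist())
s=state(); print(s)
E
```

```text
pics
scene 352.6471424146732 -0.07388883790067581 [[-0.577, -0.684, 0.446, 0.987], [0.817, -0.486, 0.312, 0.228], [0.003, 0.545, 0.839, 0.878], [0.0, 0.0, 0.0, 1.0]]
top 449.64521016248943 0.02318005829959531 [[0.011, 0.982, -0.189, 0.349], [-1.0, 0.012, 0.002, -0.043], [0.005, 0.189, 0.982, 1.427], [0.0, 0.0, 0.0, 1.0]]
wrist 288.91502382792845 -0.013201262246005629 [[0.31, 0.908, 0.281, 0.259], [-0.951, 0.297, 0.089, -0.547], [-0.002, -0.294, 0.956, 0.373], [0.0, 0.0, 0.0, 1.0]]
{'time_s': 0.15, 'joint_pos': array([-1.31270860e+00,  9.17166439e-02,  1.23165729e+00, -4.02339002e-05,
        1.81978643e+00, -5.66944475e-02]), 'qvel': array([ 0.00109043, -0.00325427, -0.00412281, -0.00014253,  0.00039067,
       -0.00012297]), 'tau': array([ 1.72549520e-03, -4.59372389e+01, -4.18526244e+01,  2.76149467e-05,
        9.55372991e-03, -4.00690476e-05]), 'ee_pos': array([ 0.18570267, -0.57032413,  0.24136508]), 'ee_rot': array([[ 9.50866912e-01,  3.09599618e-01, -4.37832257e-04],
       [ 3.09599923e-01, -9.50865721e-01,  1.50583739e-03],
       [ 4.98869938e-05, -1.56740378e-03, -9.99998770e-01]]), 'contact_force': array([-0.51607705, -0.68784832, -1.21078032]), 'wrist_torque': array([ 0.04296014, -0.0220181 , -0.03433481]), 'opening': 0.08547489569745166}
```

View pics/scene0.png

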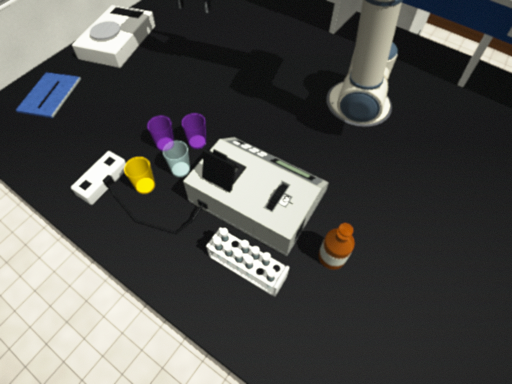

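View pics/top0.png

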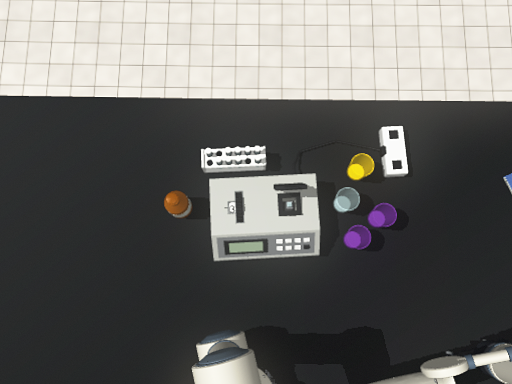

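The scene shows the photometer centrally, with the bottle on its +y side, the clear beaker on its -y side beside the purple and yellow look-alikes, and the rack behind it. I'll enlarge crops of it.

Run:
```python
from h import *
c=load('top0')['pixels'][160:270,190:335]; cv2.imwrite('pics/tc.png',cv2.resize(c,None,fx=5.4,fy=5.4,interpolation=cv2.INTER_CUBIC))
c=load('scene0')['pixels'][125:260,175:340]; cv2.imwrite('pics/sc.png',cv2.resize(c,None,fx=4.4,fy=4.4,interpolation=cv2.INTER_CUBIC))
```

```text
(no output)
```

View pics/tc.png

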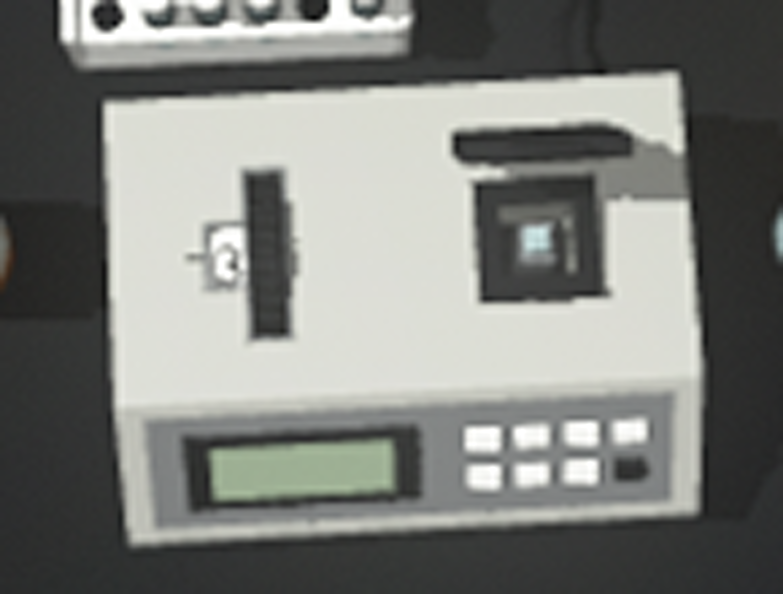

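View pics/sc.png

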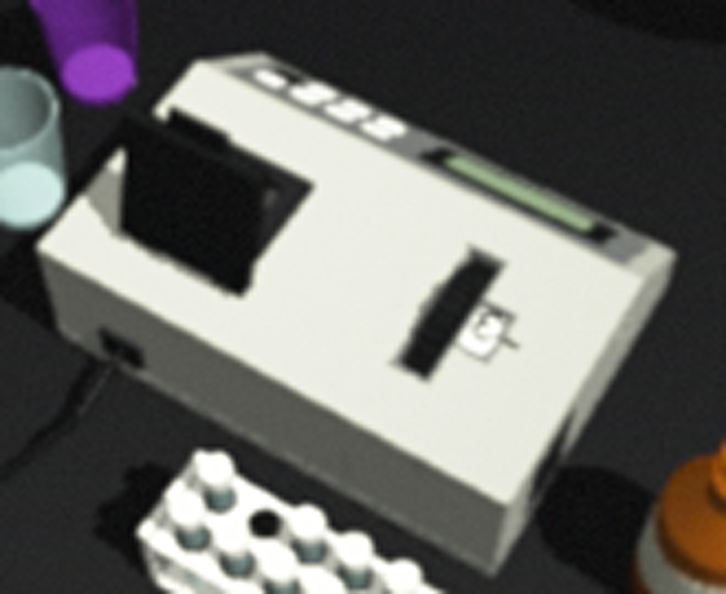

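```bash
cat >> h.py <<'E'
def loc2w(p,P):
    x,y,t=p[:3];P=np.atleast_2d(P);c,s=np.cos(t),np.sin(t)
    return np.c_[x+c*P[:,0]-s*P[:,1],y+s*P[:,0]+c*P[:,1],P[:,2]]
E
python3 - <<'E'
from h import *
from scipy.optimize import least_squares
T=load('top0');S=load('scene0')
tp={(120,160,110):(103,100),(120,-160,110):(680,72),(-120,160,50):(130,546),(-120,-160,50):(700,515)}
sp={(120,160,110):(508,503),(120,-160,110):(38,248),(120,160,0):(490,572)}
tP=np.array(list(tp))/1e3;tu=(np.array(list(tp.values()))+.5)/5.4-.5+[190,160]
sP=np.array(list(sp))/1e3;su=(np.array(list(sp.values()))+.5)/4.4-.5+[175,125]
def f(p):
    return np.r_[(proj(T,loc2w(p,tP))-tu).ravel(),(proj(S,loc2w(p,sP))-su).ravel()]
r=least_squares(f,[.5,0,0]);print(r.x);print(r.fun.reshape(-1,2).round(2))
p=r.x;np.save('p.npy',p)
for n,c,o,k in (('top',T,(190,160),5.4),('scene',S,(175,125),4.4)):
    q=proj(c,loc2w(p,np.array([[30,75,126],[30,95.5,110],[78,-75,118]])/1e3));print(n,((q-o+.5)*k-.5).round(0).tolist())
print(loc2w(p,np.array([[30,75,126],[30,95.5,110],[78,-75,118]])/1e3).round(4))
# lid angle fit
for a in (1.1,1.3,1.5,1.65):
    R,H=.09,.0075
    pts=[]
    for y in (-30,-120):
        for h in (0,14):
            pts.append([78-90*np.cos(a)+h*np.sin(a),y,118+90*np.sin(a)+h*np.cos(a)])
    q=proj(T,loc2w(p,np.array(pts)/1e3));q2=proj(S,loc2w(p,np.array(pts)/1e3))
    print(a,((q-[190,160]+.5)*5.4).round(0).tolist(),((q2-[175,125]+.5)*4.4).round(0).tolist())
E
```

```text
[ 0.53527769 -0.06895071  0.0682987 ]
[[ 0.05  0.74]
 [-0.47  0.1 ]
 [-0.05 -0.26]
 [-0.3  -0.57]
 [-0.08 -0.78]
 [-0.55 -0.86]
 [ 0.09  1.11]]
top [[263.0, 251.0], [227.0, 257.0], [532.0, 152.0]]
scene [[453.0, 295.0], [483.0, 325.0], [191.0, 249.0]]
[[ 0.5601  0.0079  0.126 ]
 [ 0.5587  0.0284  0.11  ]
 [ 0.6182 -0.1385  0.118 ]]
1.1 [[462.0, 203.0], [461.0, 177.0], [636.0, 194.0], [636.0, 168.0]] [[289.0, 151.0], [277.0, 159.0], [156.0, 85.0], [142.0, 92.0]]
1.3 [[460.0, 169.0], [459.0, 142.0], [635.0, 159.0], [634.0, 132.0]] [[273.0, 164.0], [259.0, 177.0], [138.0, 97.0], [123.0, 109.0]]
1.5 [[458.0, 134.0], [457.0, 107.0], [633.0, 125.0], [631.0, 98.0]] [[255.0, 183.0], [240.0, 200.0], [118.0, 115.0], [103.0, 131.0]]
1.65 [[457.0, 109.0], [455.0, 83.0], [631.0, 99.0], [629.0, 73.0]] [[241.0, 201.0], [226.0, 220.0], [104.0, 131.0], [89.0, 150.0]]
```

Pose fit residuals are under about 1 px: photometer at (0.535, -0.069) m, yaw 0.068 rad. Projected wheel top, window and hinge land where they appear in the crops. The lid is open about 1.35 rad. I'll move above the wheel with the gripper shut.

>>> play_rows([
  [0,0,0.1235,0,0,-3,255],
  [0,0,0.1235,0,0,-3,255],
  [0,0,0,2.29,-3.06,0,255],
  [0,0,0,2.29,-3.06,0,255],
  [0,0,0,2.29,-3.06,0,255],
  [0,0,0,2.29,-3.06,0,255],
  [0,0,0,2.29,-3.06,0,255],
  [0,0,0,2.29,-3.06,0,255],
  [0,0,0,2.29,-3.06,0,255],
  [0,0,0,2.29,-3.06,0,255],
  [0,0,0,2.29,-3.06,0,255],
  [0,0,0,2.29,-3.06,0,255],
  [0,0,0,2.29,-3.06,0,255],
  [0,0,0,2.29,-3.06,0,255],
  [0,0,0,2.29,-3.06,0,255],
  [0,0,0,2.29,-3.06,0,255],
  [0,0,0,2.29,-3.06,0,255],
  [0,0,0,2.29,-3.06,0,255],
  [0,0,0,2.29,-3.06,0,255],
  [0,0,0,0,0,0,255],
])

```text
time_s: 2.15
ee_pos: [0.5402, -0.0215, 0.3008]
ee_rot: [[0.997, 0.073, -0.002], [0.073, -0.997, 0.002], [-0.002, -0.002, -1.0]]
contact_force: [-0.7, -0.6, -0.4]
opening: -0.0
```

Run:
```python
from h import *
c=grab('wrist','w1');s=state();print(s['time_s'],s['ee_pos'],s['ee_rot'].round(4).tolist(),s['contact_force'],s['opening'])
p=np.load('p.npy');print(proj(c,loc2w(p,np.array([[30,75,126],[30,95.5,110],[78,-75,118]])/1e3)))
```

```text
2.2 [ 0.53946187 -0.02333551  0.30115098] [[0.9975, 0.0712, -0.002], [0.0712, -0.9975, 0.0003], [-0.002, -0.0005, -1.0]] [-0.36227064 -0.87952831  0.32943439] 0.00014048696091272162
[[230.02935463 161.19211131]
 [213.01699438 158.58492859]
 [372.71648593 115.26537159]]
```

View pics/w1.png

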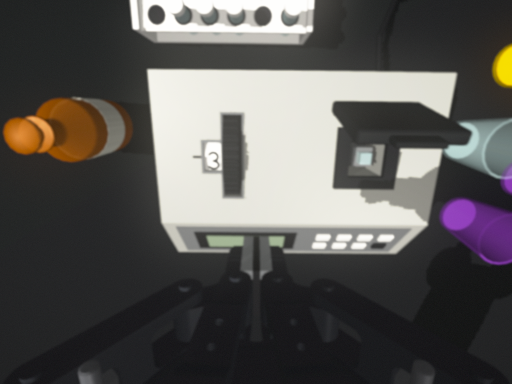

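The digit 3 is in the window, nearly centred, at about (213,159). The lid is open on the right and the fitted points agree with the picture. Next I'll descend, tilting the tool so I can roll the wheel along its arc.

>>> play_rows([
  [0,0,0,0.4,-0.4,1.5,255],
  [0,0,0,0.4,-0.4,1.5,255],
  [0,0,0,0.4,-0.4,1.5,255],
  [0,0,0,0.4,-0.4,1.5,255],
  [0,0,0,0.4,-0.4,1.5,255],
  [0,0,0,0.4,-0.4,1.5,255],
  [0,0,0,0.4,-0.4,1.5,255],
  [0,0,0,0,-0.2,1.5,255],
  [0,0,0,0,0,0,255],
  [0,0,0,0,0,0,255],
])

```text
time_s: 3.2
ee_pos: [0.5647, 0.0067, 0.1821]
ee_rot: [[0.998, 0.068, -0.001], [0.068, -0.998, -0.0], [-0.001, 0.0, -1.0]]
contact_force: [-0.6, 0.2, -0.6]
opening: 0.0002
```

>>> play_rows([
  [0,0.1,0,-1,0,0,255],
  [0,0.1,0,-1,0,0,255],
  [0,0.1,0,-1,0,0,255],
  [0,0.1,0,-1,0,0,255],
  [0,0,0,0,0,0,255],
  [0,0,0,0,0,0,255],
])

```text
time_s: 3.8
ee_pos: [0.5256, 0.0037, 0.1781]
ee_rot: [[0.918, 0.067, 0.39], [0.062, -0.998, 0.026], [0.391, 0.001, -0.92]]
contact_force: [1.2, -0.6, -0.2]
opening: 0.0
```

Run:
```python
from h import *
c=grab('wrist','w2');s=state();print(s['time_s'],s['ee_pos'],s['ee_rot'].round(4).tolist(),s['contact_force'],s['opening'])
p=np.load('p.npy');print(proj(c,loc2w(p,np.array([[30,75,126],[30,95.5,110],[78,-75,118]])/1e3)))
```

```text
3.85 [0.52648277 0.00377738 0.17867666] [[0.918, 0.0674, 0.3907], [0.0623, -0.9977, 0.0258], [0.3916, 0.0006, -0.9202]] [-0.07103398  0.17577919  0.85352857] -6.557178441920979e-06
[[253.1523365  204.53081221]
 [226.29525383 206.18704732]
 [452.53971277 141.54292812]]
```

View pics/w2.png

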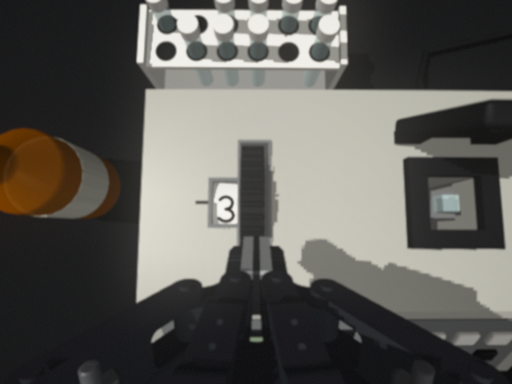

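>>> play_rows([
  [0,0,0,-0.4,0,1.2,255],
  [0,0,0,-0.4,0,1.2,255],
  [0,0,0,-0.5,0,1,255],
  [0,0,0,0,0,0.4,255],
  [0,0,0,0,0,0.2,255],
  [0,0,0,0,0,0,255],
  [0,0,0,0,0,0,255],
])

```text
time_s: 4.55
ee_pos: [0.5295, 0.0042, 0.135]
ee_rot: [[0.919, 0.068, 0.389], [0.062, -0.998, 0.026], [0.39, 0.0, -0.921]]
contact_force: [0.7, 0.1, -0.6]
opening: 0.0002
```

```bash
cat >> h.py <<'E'
def rel():
    s=state();p=np.load('p.npy');A=loc2w(p,np.array([[.03,.075,.066]]))[0];d=s['ee_pos']-A;ct,st=np.cos(p[2]),np.sin(p[2])
    lx,ly=ct*d[0]+st*d[1],-st*d[0]+ct*d[1];z=s['ee_rot'][:,2];phi=np.arctan2(z[0]*ct+z[1]*st,-z[2])
    print('t',round(s['time_s'],2),'ang',round(np.arctan2(lx,d[2]),4),'rad',round(np.hypot(lx,d[2]),4),'ly',round(ly,4),'phi',round(phi,4),'F',s['contact_force'].round(1),'yaw',np.arctan2(*s['ee_rot'][[1,0],0]).round(3),'ee',s['ee_pos'].round(4))
E
python3 -c "
from h import *
rel()
c=grab('wrist','w3')"
```

```text
t 4.55 ang -0.4196 rad 0.0755 ly -0.0016 phi 0.4008 F [ 0.7  0.1 -0.6] yaw 0.068 ee [0.5295 0.0042 0.135 ]
```

View pics/w3.png

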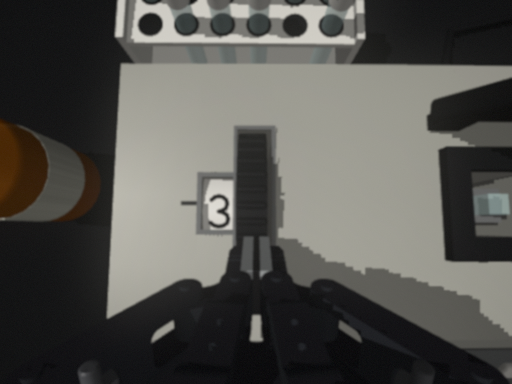

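>>> play_rows([
  [0,0,0,0,0,0.2,255],
  [0,0,0,0,0,0.2,255],
  [0,0,0,0,0,0,255],
  [0,0,0,0,0,0,255],
])

```text
time_s: 5.0
ee_pos: [0.5307, 0.0044, 0.1307]
ee_rot: [[0.919, 0.068, 0.388], [0.062, -0.998, 0.026], [0.389, -0.0, -0.921]]
contact_force: [-0.5, -0.3, 0.2]
opening: 0.0002
```

>>> play_rows([
  [0,0,0,0,0,0.1,255],
  [0,0,0,0,0,0,255],
])

```text
time_s: 5.2
ee_pos: [0.5312, 0.0044, 0.1301]
ee_rot: [[0.919, 0.068, 0.389], [0.062, -0.998, 0.026], [0.39, 0.0, -0.921]]
contact_force: [-1.2, -0.4, -0.1]
opening: -0.0003
```

>>> play_rows([
  [0,0,0,0,0,0.1,255],
  [0,0,0,0,0,0,255],
])

```text
time_s: 5.4
ee_pos: [0.532, 0.0044, 0.1302]
ee_rot: [[0.918, 0.068, 0.39], [0.062, -0.998, 0.026], [0.391, 0.0, -0.92]]
contact_force: [-2.2, -0.5, 4.6]
opening: -0.0001
```

```bash
python3 -c "
from h import *
rel()"
```

```text
t 5.4 ang -0.4139 rad 0.0702 ly -0.0016 phi 0.4021 F [-2.2 -0.5  4.6] yaw 0.068 ee [0.532  0.0044 0.1302]
```

>>> play_rows([
  [0,-0.05,0,0.35,0,0.019,255],
  [0,-0.05,0,0.35,0,0.019,255],
  [0,-0.05,0,0.35,0,0.019,255],
  [0,-0.05,0,0.35,0,0.009,255],
])

```text
time_s: 5.8
ee_pos: [0.5459, 0.0053, 0.1349]
ee_rot: [[0.978, 0.068, 0.2], [0.067, -0.998, 0.013], [0.2, 0.0, -0.98]]
contact_force: [-2.5, 0.5, 8.2]
opening: -0.0001
```

```bash
python3 -c "
from h import *
rel()
c=grab('wrist','w4');cv2.imwrite('pics/w4c.png',cv2.resize(c['pixels'][100:300,130:390],None,fx=3,fy=3))"
```

```text
t 5.8 ang -0.2049 rad 0.0704 ly -0.0016 phi 0.2013 F [-2.5  0.5  8.2] yaw 0.068 ee [0.5459 0.0053 0.1349]
```

View pics/w4c.png

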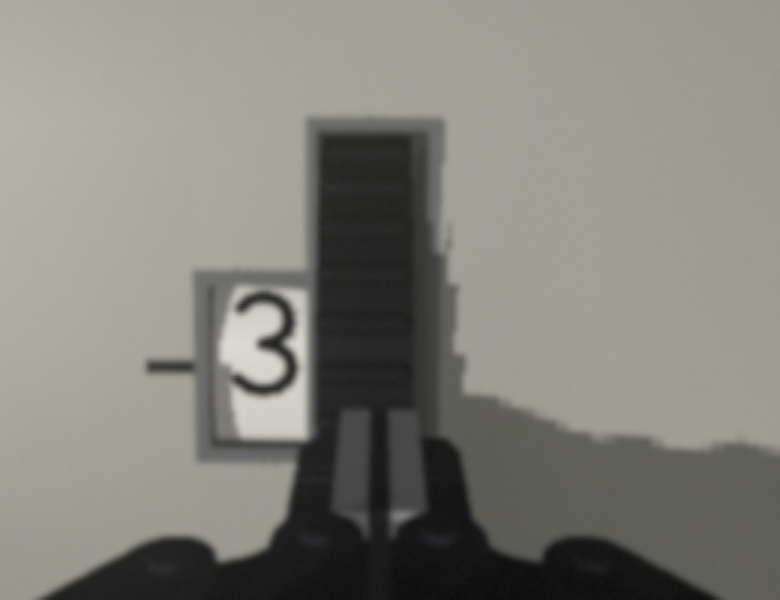

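The 3 now sits above the index mark, centred near crop (265,343) against the mark at 366, so the wheel is rolling. I'll continue the stroke.

>>> play_rows([
  [0,-0.05,0,0.35,0,0.009,255],
  [0,-0.05,0,0.35,0,0.009,255],
  [0,-0.05,0,0.35,0,0.009,255],
  [0,-0.05,0,0.35,0,0.009,255],
  [0,-0.05,0,0.35,0,0.009,255],
])

```text
time_s: 6.35
ee_pos: [0.5637, 0.0065, 0.1366]
ee_rot: [[0.997, 0.068, -0.047], [0.068, -0.998, -0.004], [-0.048, 0.001, -0.999]]
contact_force: [-0.9, 0.1, 10.4]
opening: -0.0001
```

>>> play_rows([
  [0,-0.05,0,0.35,0,0.009,255],
  [0,-0.05,0,0.35,0,0.009,255],
  [0,-0.05,0,0.35,0,0.009,255],
  [0,-0.05,0,0.35,0,0.009,255],
  [0,-0.05,0,0.35,0,0.009,255],
])

```text
time_s: 6.85
ee_pos: [0.5811, 0.0076, 0.1338]
ee_rot: [[0.954, 0.068, -0.291], [0.065, -0.998, -0.02], [-0.292, 0.001, -0.956]]
contact_force: [1.8, 0.0, 11.8]
opening: 0.0
```

```bash
python3 -c "
from h import *
rel()
c=grab('wrist','w5');cv2.imwrite('pics/w5c.png',cv2.resize(c['pixels'][100:300,130:390],None,fx=3,fy=3))"
```

```text
t 6.85 ang 0.2995 rad 0.071 ly -0.0017 phi -0.2965 F [ 1.8  0.  11.8] yaw 0.068 ee [0.5811 0.0076 0.1338]
```

View pics/w5c.png

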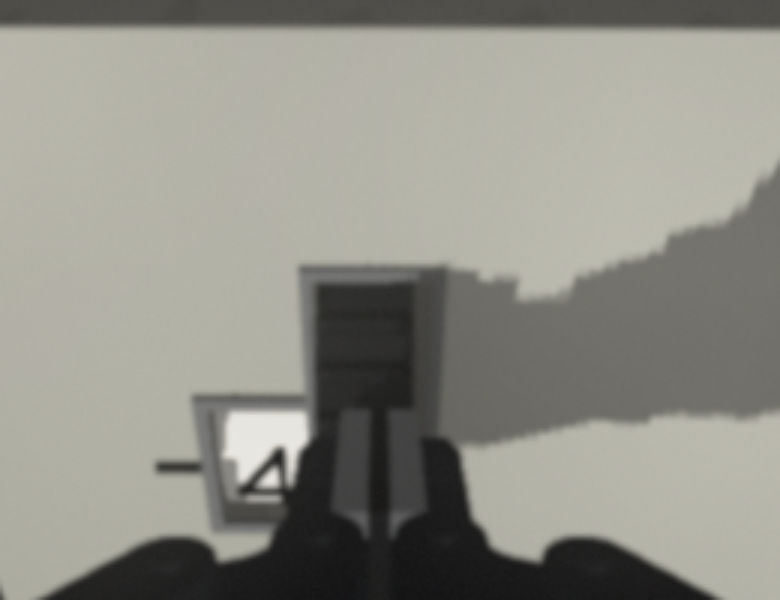

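The 4 is coming in just below the mark. I'll finish the stroke, lift, and swing back.

>>> play_rows([
  [0,-0.05,0,0.35,0,0.009,255],
  [0,-0.05,0,0.35,0,0.009,255],
  [0,0,0,0,0,-1.5,255],
  [0,0.1,0,-0.86,0,0.043,255],
  [0,0.1,0,-0.86,0,0.043,255],
  [0,0.1,0,-0.86,0,0.043,255],
  [0,0.1,0,-0.86,0,0.043,255],
  [0,0.1,0,-0.86,0,0.043,255],
  [0,0.1,0,-0.86,0,0.043,255],
  [0,0.1,0,-0.86,0,0.043,255],
  [0,0.1,0,-0.86,0,0.043,255],
  [0,0,0,0,0,0,255],
  [0,0,0,0,0,0,255],
])

```text
time_s: 8.2
ee_pos: [0.5248, 0.0039, 0.1428]
ee_rot: [[0.919, 0.067, 0.388], [0.062, -0.998, 0.026], [0.389, 0.0, -0.921]]
contact_force: [0.9, -0.5, 0.2]
opening: 0.0002
```

```bash
python3 -c "
from h import *
rel()
c=grab('wrist','w6');cv2.imwrite('pics/w6c.png',cv2.resize(c['pixels'][100:300,130:390],None,fx=3,fy=3))"
```

```text
t 8.2 ang -0.4323 rad 0.0846 ly -0.0017 phi 0.3995 F [ 0.9 -0.5  0.2] yaw 0.067 ee [0.5248 0.0039 0.1428]
```

View pics/w6c.png

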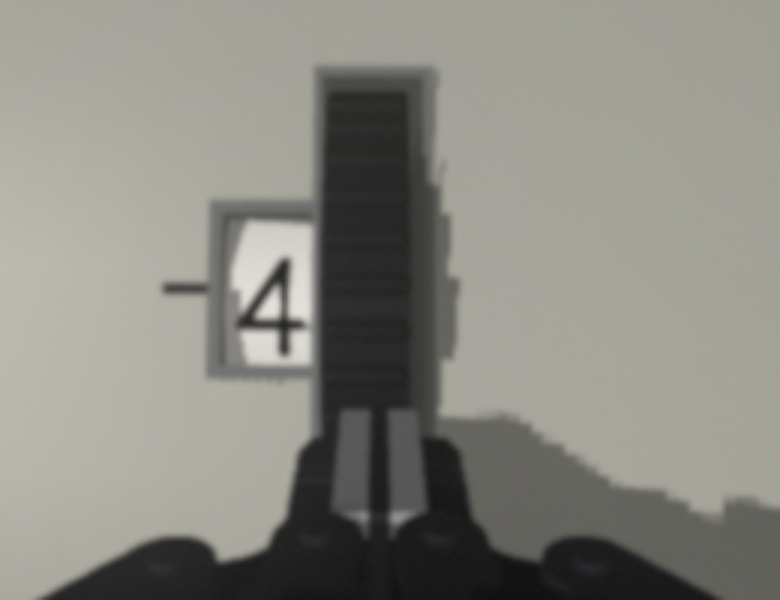

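The 4 is at crop row 306 against the mark at 289, so it's about 0.08 rad short of 4 (wheel around 2.27). I'll do another full stroke.

>>> play_rows([
  [0,0,0,0,0,1.1,255],
  [0,0,0,0,0,0.3,255],
  [0,0,0,0,0,0.1,255],
  [0,0,0,0,0,0,255],
])

```text
time_s: 8.65
ee_pos: [0.5324, 0.0044, 0.1303]
ee_rot: [[0.918, 0.068, 0.39], [0.063, -0.998, 0.026], [0.391, 0.0, -0.92]]
contact_force: [-2.2, -0.3, 6.9]
opening: 0.0005
```

```bash
python3 -c "
from h import *
rel()"
```

```text
t 8.65 ang -0.4089 rad 0.0701 ly -0.0017 phi 0.4015 F [-2.2 -0.3  6.9] yaw 0.068 ee [0.5324 0.0044 0.1303]
```

>>> play_rows([
  [0,-0.05,0,0.35,0,0.009,255],
  [0,-0.05,0,0.35,0,0.009,255],
  [0,-0.05,0,0.35,0,0.009,255],
  [0,-0.05,0,0.35,0,0.009,255],
  [0,-0.05,0,0.35,0,0.009,255],
  [0,-0.05,0,0.35,0,0.009,255],
  [0,-0.05,0,0.35,0,0.009,255],
  [0,-0.05,0,0.35,0,0.009,255],
])

```text
time_s: 9.45
ee_pos: [0.5604, 0.0062, 0.1366]
ee_rot: [[0.998, 0.068, 0.002], [0.068, -0.998, -0.001], [0.002, 0.001, -1.0]]
contact_force: [-0.8, -0.9, 12.2]
opening: 0.0004
```

>>> play_rows([
  [0,-0.05,0,0.35,0,0.009,255],
  [0,-0.05,0,0.35,0,0.009,255],
  [0,-0.05,0,0.35,0,0.009,255],
  [0,-0.05,0,0.35,0,0.009,255],
  [0,-0.05,0,0.35,0,0.009,255],
  [0,-0.05,0,0.35,0,0.009,255],
  [0,-0.05,0,0.35,0,0.009,255],
  [0,-0.05,0,0.35,0,0.009,255],
])

```text
time_s: 10.25
ee_pos: [0.5881, 0.008, 0.1313]
ee_rot: [[0.921, 0.068, -0.385], [0.062, -0.998, -0.027], [-0.386, 0.001, -0.923]]
contact_force: [5.0, -1.3, 15.1]
opening: -0.0004
```

>>> play_rows([
  [0,0,0,0,0,-1.5,255],
  [0,0.1,0,-0.86,0,0.043,255],
  [0,0.1,0,-0.86,0,0.043,255],
  [0,0.1,0,-0.86,0,0.043,255],
  [0,0.1,0,-0.86,0,0.043,255],
  [0,0.1,0,-0.86,0,0.043,255],
  [0,0.1,0,-0.86,0,0.043,255],
  [0,0.1,0,-0.86,0,0.043,255],
  [0,0.1,0,-0.86,0,0.043,255],
  [0,0,0,0,0,0,255],
  [0,0,0,0,0,0,255],
])

```text
time_s: 11.35
ee_pos: [0.5245, 0.0039, 0.1425]
ee_rot: [[0.92, 0.068, 0.387], [0.062, -0.998, 0.026], [0.388, 0.0, -0.922]]
contact_force: [-0.2, -0.1, 0.1]
opening: -0.0002
```

```bash
python3 -c "
from h import *
rel()
c=grab('wrist','w7');cv2.imwrite('pics/w7c.png',cv2.resize(c['pixels'][100:300,130:390],None,fx=3,fy=3))"
```

```text
t 11.35 ang -0.4374 rad 0.0845 ly -0.0016 phi 0.3984 F [-0.2 -0.1  0.1] yaw 0.068 ee [0.5245 0.0039 0.1425]
```

View pics/w7c.png

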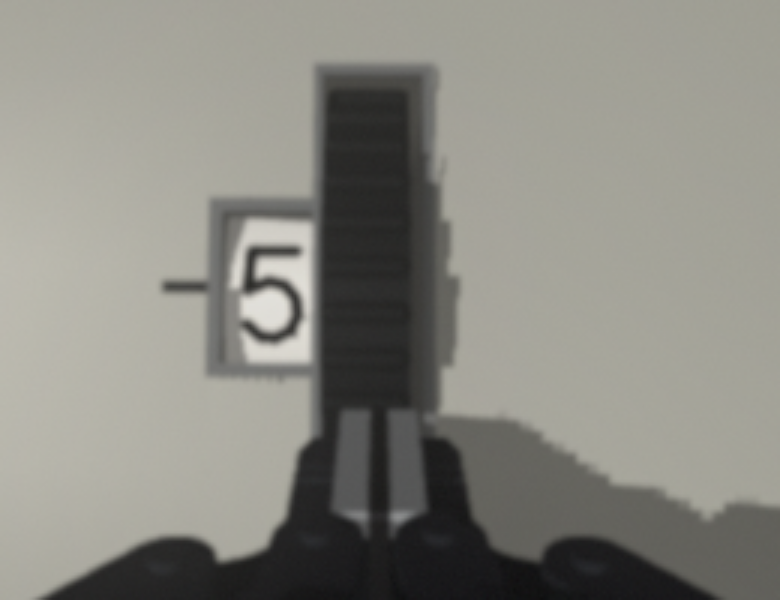

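```bash
cat > dig.py <<'E'
from h import *
def digang(c,rt,rb,ri,col=265,y0=100,x0=130,k=3):
    # crop rows of digit top/bottom/index -> offset angle (rad) ; index used to cancel pose error
    p=np.load('p.npy');row=lambda r:(r+.5)/k-.5+y0
    r0=proj(c,loc2w(p,[[.03,.110,.110]]))[0,1]; e=row(ri)-r0
    a=np.linspace(-.8,.8,1601)
    P=np.c_[.03+.042*np.sin(a),np.full(a.size,.0955),.066+.042*np.cos(a)]
    v=proj(c,loc2w(p,P))[:,1]+e
    at,ab=a[np.argmin(abs(v-row(rt)))],a[np.argmin(abs(v-row(rb)))]
    print('idx err px',e,'top',at,'bot',ab,'mid',(at+ab)/2)
E
python3 -c "
from dig import *
digang(load('w7'),246,343,287)
digang(load('w6'),257,356,289)
digang(load('w4'),292,395,366)"
```

```text
idx err px -4.895902400058503 top 0.21999999999999997 bot -0.28400000000000003 mid -0.03200000000000003
idx err px -4.912215889870538 top 0.17099999999999993 bot -0.343 mid -0.08600000000000005
idx err px -5.219214635057142 top 0.345 bot -0.15400000000000003 mid 0.09549999999999997
```

The 5 is 0.03 rad short of centre, so 0.817 rad remains. I'll stroke 0.75 rad, look, then trim.

>>> play_rows([
  [0,0,0,0,0,1.1,255],
  [0,0,0,0,0,0.3,255],
  [0,0,0,0,0,0.1,255],
  [0,0,0,0,0,0,255],
  [0,-0.05,0,0.35,0,0.009,255],
  [0,-0.05,0,0.35,0,0.009,255],
  [0,-0.05,0,0.35,0,0.009,255],
  [0,-0.05,0,0.35,0,0.009,255],
  [0,-0.05,0,0.35,0,0.009,255],
  [0,-0.05,0,0.35,0,0.009,255],
  [0,-0.05,0,0.35,0,0.009,255],
  [0,-0.05,0,0.35,0,0.009,255],
])

```text
time_s: 12.6
ee_pos: [0.5595, 0.0062, 0.1366]
ee_rot: [[0.998, 0.068, 0.002], [0.068, -0.998, -0.001], [0.002, 0.001, -1.0]]
contact_force: [-1.8, -0.2, 12.2]
opening: -0.0001
```

>>> play_rows([
  [0,-0.05,0,0.35,0,0.007,255],
  [0,-0.05,0,0.35,0,0.007,255],
  [0,-0.05,0,0.35,0,0.007,255],
  [0,-0.05,0,0.35,0,0.007,255],
  [0,-0.05,0,0.35,0,0.007,255],
  [0,-0.05,0,0.35,0,0.007,255],
  [0,-0.05,0,0.35,0,0.007,255],
  [0,0,0,0,0,-1.5,255],
  [0,0.1,0,-0.86,0,0.043,255],
  [0,0.1,0,-0.86,0,0.043,255],
  [0,0.1,0,-0.86,0,0.043,255],
  [0,0.1,0,-0.86,0,0.043,255],
  [0,0.1,0,-0.86,0,0.043,255],
  [0,0.1,0,-0.86,0,0.043,255],
  [0,0,0,0,0,0,255],
  [0,0,0,0,0,0,255],
])

```text
time_s: 14.2
ee_pos: [0.5358, 0.0047, 0.1466]
ee_rot: [[0.967, 0.068, 0.245], [0.066, -0.998, 0.017], [0.246, 0.0, -0.969]]
contact_force: [-0.3, 0.1, 0.5]
opening: -0.0003
```

```bash
python3 -c "
from h import *
rel()
c=grab('wrist','w8');cv2.imwrite('pics/w8c.png',cv2.resize(c['pixels'][100:300,130:390],None,fx=3,fy=3))"
```

```text
t 14.2 ang -0.2945 rad 0.0842 ly -0.0016 phi 0.2485 F [-0.3  0.1  0.5] yaw 0.068 ee [0.5358 0.0047 0.1466]
```

View pics/w8c.png

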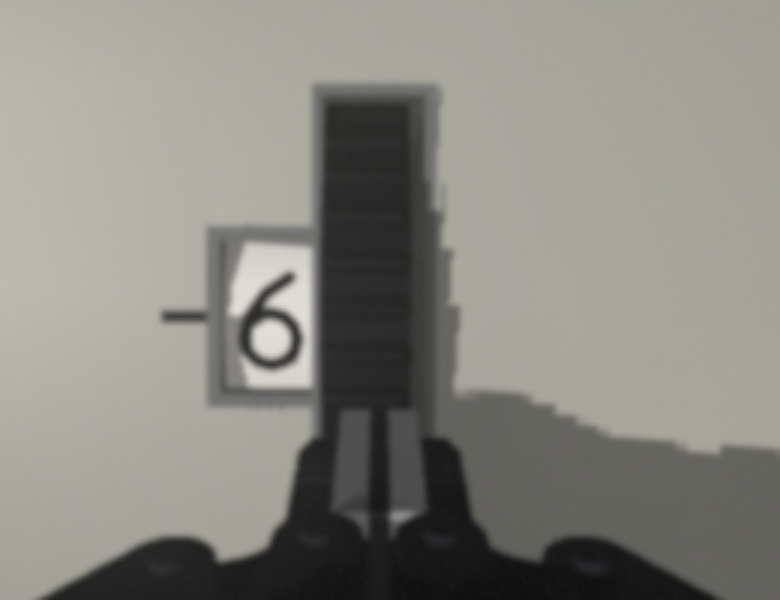

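```bash
python3 -c "
from dig import *
digang(load('w8'),271,369,317)
c=load('w8')['pixels'][170:240,180:240];cv2.imwrite('pics/w8d.png',cv2.resize(c,None,fx=8,fy=8,interpolation=cv2.INTER_CUBIC))"
```

```text
idx err px -4.585603660840462 top 0.23099999999999987 bot -0.281 mid -0.025000000000000078
```

View pics/w8d.png

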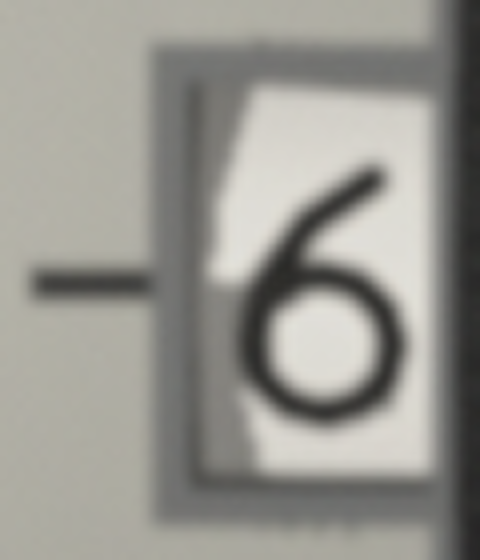

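The 6 is about 0.025 rad (1 mm) short of the mark. I'll touch down gently and trim while watching.

>>> play_rows([
  [0,0,0,0,0,0.9,255],
  [0,0,0,0,0,0.3,255],
  [0,0,0,0,0,0,255],
  [0,0,0,0,0,0.1,255],
  [0,0,0,0,0,0,255],
])

```text
time_s: 14.75
ee_pos: [0.5388, 0.0049, 0.1337]
ee_rot: [[0.967, 0.068, 0.246], [0.066, -0.998, 0.017], [0.247, -0.0, -0.969]]
contact_force: [-0.2, -0.3, -1.0]
opening: 0.0003
```

```bash
python3 -c "
from h import *
rel()
c=grab('wrist','w9')['pixels'][170:260,170:250];cv2.imwrite('pics/w9d.png',cv2.resize(c,None,fx=6,fy=6,interpolation=cv2.INTER_CUBIC))"
```

```text
t 14.75 ang -0.3068 rad 0.071 ly -0.0015 phi 0.2492 F [-0.2 -0.3 -1. ] yaw 0.068 ee [0.5388 0.0049 0.1337]
```

View pics/w9d.png

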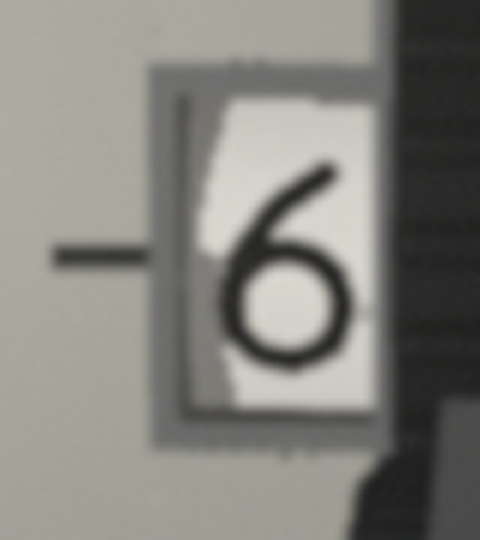

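>>> play_rows([
  [0,0,0,0,0,0.05,255],
  [0,0,0,0,0,0.05,255],
  [0,0,0,0,0,0,255],
])

```text
time_s: 15.1
ee_pos: [0.539, 0.0049, 0.1334]
ee_rot: [[0.967, 0.068, 0.247], [0.066, -0.998, 0.017], [0.248, 0.0, -0.969]]
contact_force: [-1.1, 0.7, 1.5]
opening: 0.0
```

```bash
python3 -c "
from dig import *
digang(load('w9'),158,370,257,y0=170,k=6)
rel()
c=grab('wrist','w10')['pixels'][170:260,170:250];cv2.imwrite('pics/w10d.png',cv2.resize(c,None,fx=6,fy=6,interpolation=cv2.INTER_CUBIC))"
```

```text
idx err px -4.682632333309982 top 0.22999999999999998 bot -0.28700000000000003 mid -0.028500000000000025
t 15.1 ang -0.3053 rad 0.0707 ly -0.0016 phi 0.2505 F [-1.1  0.7  1.5] yaw 0.068 ee [0.539  0.0049 0.1334]
```

View pics/w10d.png

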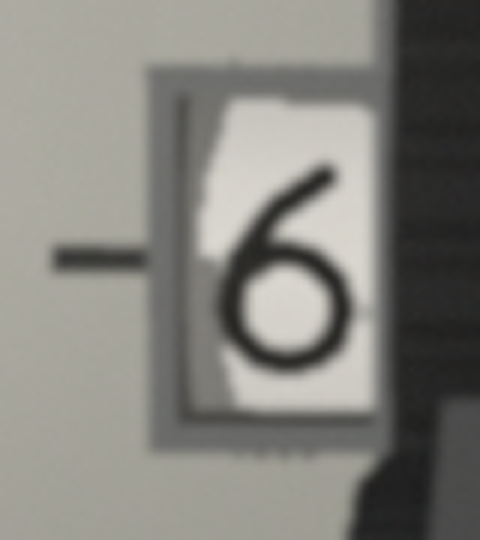

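>>> play_rows([
  [0,0,0,0,0,0.07,255],
  [0,-0.013,0,0.09,0,0,255],
  [0,-0.013,0,0.09,0,0,255],
  [0,0,0,0,0,0,255],
])

```text
time_s: 15.55
ee_pos: [0.5415, 0.0051, 0.134]
ee_rot: [[0.972, 0.068, 0.223], [0.066, -0.998, 0.015], [0.223, 0.0, -0.975]]
contact_force: [-2.5, -0.4, 5.9]
opening: 0.0003
```

```bash
python3 -c "
from dig import *
rel()
c=grab('wrist','w11')['pixels'][170:260,170:250];cv2.imwrite('pics/w11d.png',cv2.resize(c,None,fx=6,fy=6,interpolation=cv2.INTER_CUBIC))"
```

```text
t 15.55 ang -0.2689 rad 0.0705 ly -0.0016 phi 0.2253 F [-2.5 -0.4  5.9] yaw 0.068 ee [0.5415 0.0051 0.134 ]
```

View pics/w11d.png

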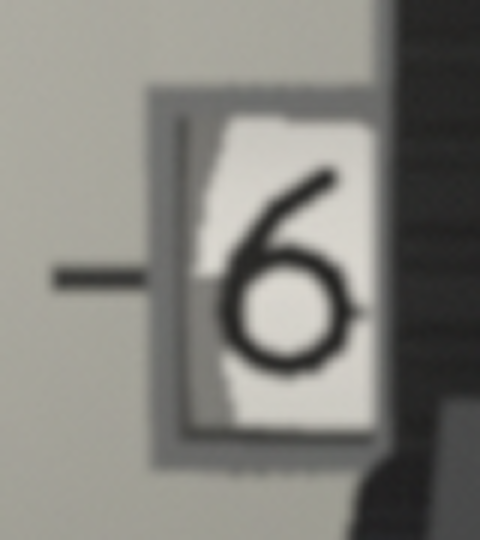

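```bash
python3 -c "
from dig import *
digang(load('w10'),160,374,259,y0=170,k=6)
digang(load('w11'),163,377,279,y0=170,k=6)"
```

```text
idx err px -4.73788428806219 top 0.22899999999999987 bot -0.29200000000000004 mid -0.031500000000000083
idx err px -4.645887549321259 top 0.2689999999999999 bot -0.252 mid 0.008499999999999952
```

The 6 reads +0.008 rad (0.35 mm) from centred. I'll lift off, straighten the tool and recheck.

>>> play_rows([
  [0,0,0,0,0,-1,255],
  [0,0,0,0,0,-3,255],
  [0,-0.075,0,0,0,-4,255],
  [0,-0.075,0,0,0,-4,255],
  [0,-0.075,0,0,0,-3,255],
  [0,0,0,0,0,-2,255],
  [0,0,0,0,0,0,255],
  [0,0,0,0,0,0,255],
])

```text
time_s: 16.4
ee_pos: [0.5151, 0.0033, 0.2997]
ee_rot: [[0.998, 0.068, -0.001], [0.068, -0.998, -0.0], [-0.001, -0.0, -1.0]]
contact_force: [-0.6, -0.3, -0.8]
opening: -0.0003
```

```bash
python3 -c "
from dig import *
rel()
c=grab('wrist','w12');cv2.imwrite('pics/w12d.png',cv2.resize(c['pixels'][100:230,150:330],None,fx=4.4,fy=4.4,interpolation=cv2.INTER_CUBIC))"
```

```text
t 16.4 ang -0.1912 rad 0.238 ly -0.0016 phi -0.0011 F [-0.6 -0.3 -0.8] yaw 0.068 ee [0.5151 0.0033 0.2997]
```

View pics/w12d.png

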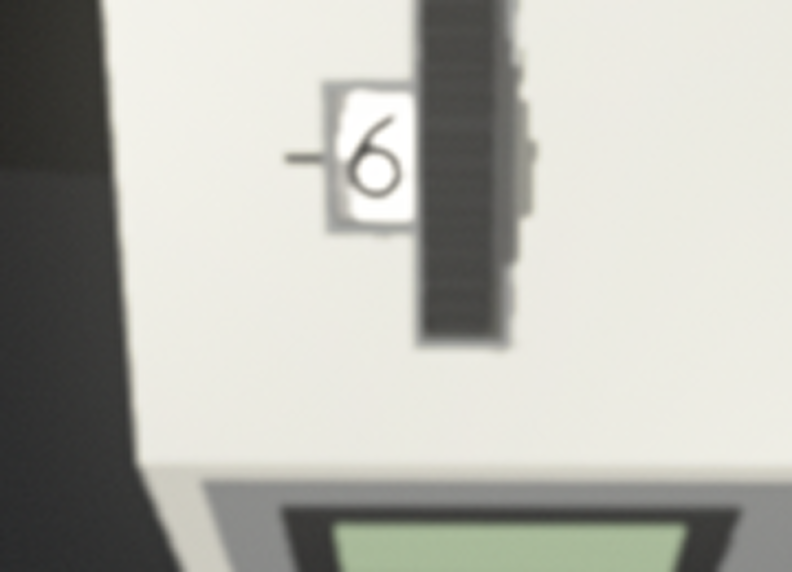

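View pics/w12.png

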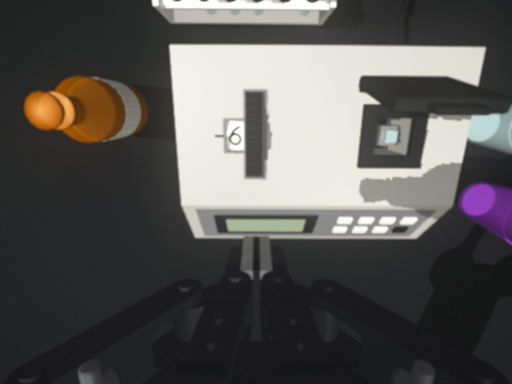

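The 6 is centred: crop rows 116–197 (mid 156.5), mark at 157. The lid is still open. Next I'll go over behind the lid.

>>> play_rows([
  [0,0,0,1.8,1.86,0,255],
  [0,0,0,1.8,1.86,0,255],
  [0,0,0,1.8,1.86,0,255],
  [0,0,0,1.8,1.86,0,255],
  [0,0,0,1.8,1.86,0,255],
  [0,0,0,1.8,1.86,0,255],
  [0,0,0,1.8,1.86,0,255],
  [0,0,0,1.8,1.86,0,255],
  [0,0,0,0,0,0,255],
  [0,0,0,0,0,0,255],
])

```text
time_s: 17.45
ee_pos: [0.6684, -0.1355, 0.2976]
ee_rot: [[0.998, 0.067, -0.005], [0.067, -0.998, 0.001], [-0.005, -0.001, -1.0]]
contact_force: [0.8, -0.8, 0.3]
opening: 0.0002
```

```bash
python3 -c "
from dig import *
digang(load('w12'),116,197,157,k=4.4)
s=state();p=np.load('p.npy');d=s['ee_pos'][:2]-p[:2];c,n=np.cos(p[2]),np.sin(p[2]);print(c*d[0]+n*d[1],-n*d[0]+c*d[1],s['ee_pos'])
grab('wrist','w13');c=grab('top','t13');cv2.imwrite('pics/t13c.png',cv2.resize(c['pixels'][140:300,170:360],None,fx=3.5,fy=3.5))
c=grab('scene','s13');cv2.imwrite('pics/s13c.png',cv2.resize(c['pixels'][100:260,155:345],None,fx=4,fy=4,interpolation=cv2.INTER_CUBIC))
"
```

```text
idx err px -2.53624428725297 top 0.23399999999999999 bot -0.249 mid -0.007500000000000007
0.1282264660462084 -0.07547320986658364 [ 0.66835592 -0.13549706  0.29764288]
```

View pics/w13.png

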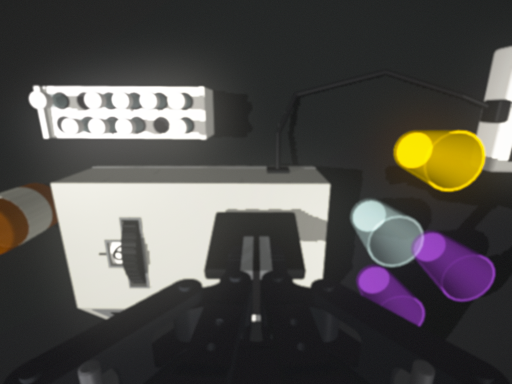

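View pics/s13c.png

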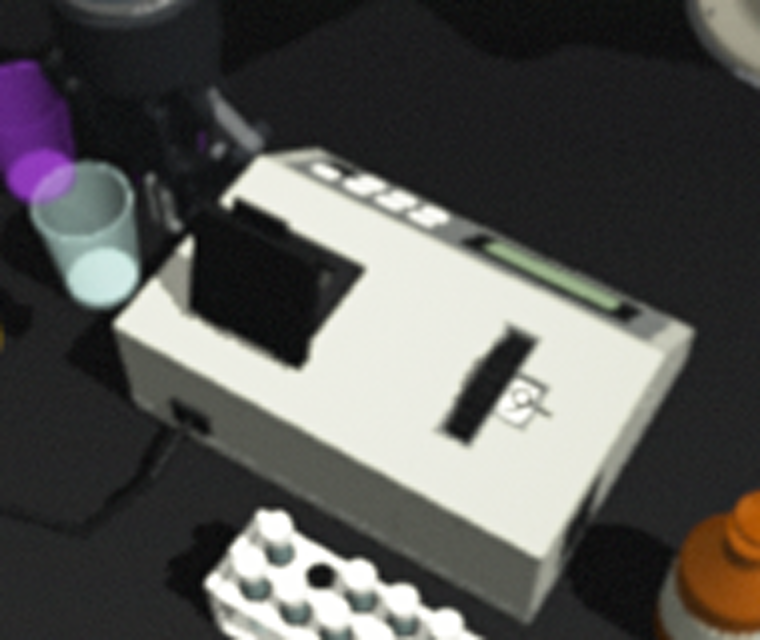

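Scene view: the lid is still open, the 6 is in the window, and the neighbours are undisturbed. I'll descend behind the lid and start pushing it over.

>>> play_rows([
  [0,0,0,0,0,3,255],
  [0,0,0,0,0,3,255],
  [0,0,0,0,0,3,255],
  [0,0,0,0,0,0.5,255],
  [0,0,0,0,0,0,255],
  [0,0,0,-1.4,0,0,255],
  [0,0,0,-1.4,0,0,255],
  [0,0,0,-1.3,0,0,255],
  [0,0,0,0,0,0,255],
  [0,0,0,-0.9,0,0.14,255],
  [0,0,0,-0.9,0,0.14,255],
  [0,0,0,0,0,0,255],
])

```text
time_s: 18.8
ee_pos: [0.6092, -0.1395, 0.203]
ee_rot: [[0.998, 0.068, -0.001], [0.068, -0.998, -0.0], [-0.001, 0.0, -1.0]]
contact_force: [-0.3, -0.4, 0.2]
opening: -0.0001
```

```bash
cat >> h.py <<'E'
def loc():
    s=state();p=np.load('p.npy');d=s['ee_pos'][:2]-p[:2];c,n=np.cos(p[2]),np.sin(p[2]);print('t',s['time_s'],'loc',(c*d[0]+n*d[1]).round(4),(-n*d[0]+c*d[1]).round(4),s['ee_pos'][2].round(4),'F',s['contact_force'].round(1))
E
python3 -c "
from h import *
loc()
grab('wrist','w14')"
```

```text
t 18.8 loc 0.069 -0.0754 0.203 F [-0.3 -0.4  0.2]
```

View pics/w14.png

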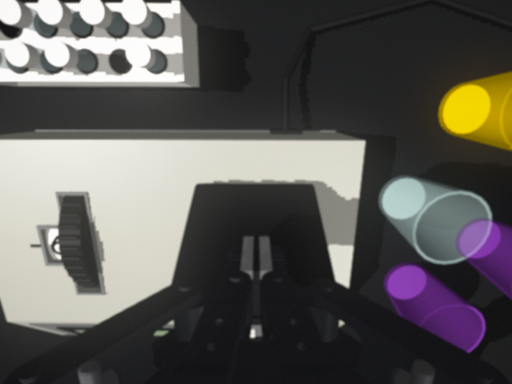

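>>> play_rows([
  [0,0,0,-0.84,0,0.36,255],
  [0,0,0,-0.84,0,0.36,255],
  [0,0,0,-0.72,0,0.56,255],
  [0,0,0,-0.72,0,0.56,255],
])

```text
time_s: 19.25
ee_pos: [0.5782, -0.1415, 0.1835]
ee_rot: [[0.998, 0.068, -0.001], [0.068, -0.998, -0.0], [-0.001, -0.0, -1.0]]
contact_force: [0.7, 1.0, 0.8]
opening: -0.0002
```

```bash
python3 -c "
from h import *
loc()
grab('wrist','w15')
c=grab('scene','s15');cv2.imwrite('pics/s15c.png',cv2.resize(c['pixels'][100:260,155:345],None,fx=4,fy=4,interpolation=cv2.INTER_CUBIC))"
```

```text
t 19.25 loc 0.0378 -0.0754 0.1835 F [0.7 1.  0.8]
```

View pics/w15.png

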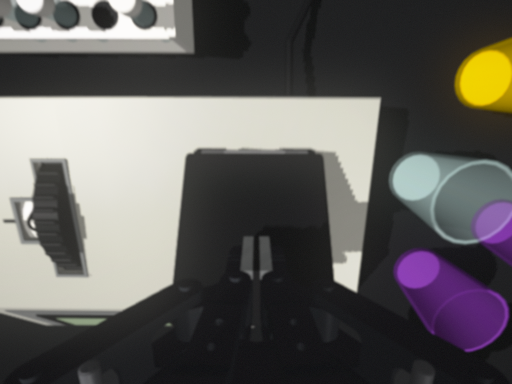

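View pics/s15c.png

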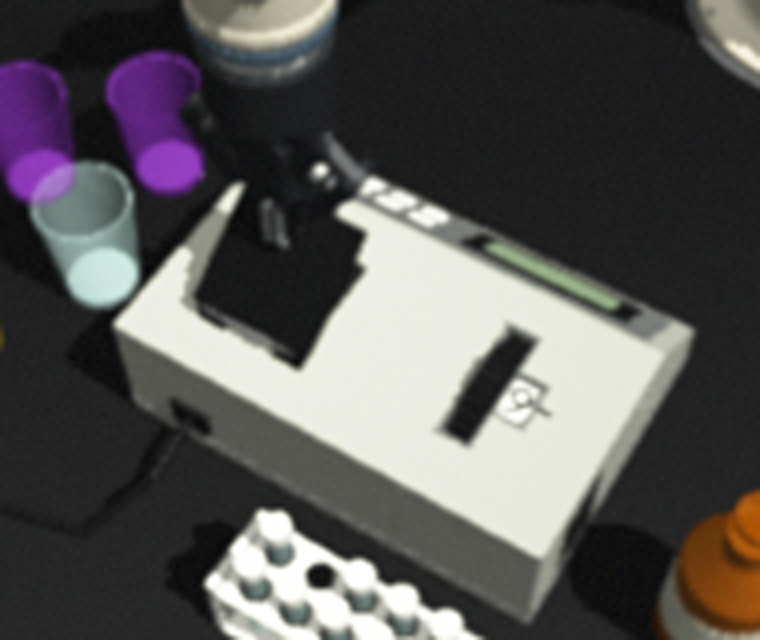

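The fingertips are on the lid's outer face and it's closing smoothly with tiny forces. I'll continue.

>>> play_rows([
  [0,0,0,-0.57,0,0.72,255],
  [0,0,0,-0.57,0,0.72,255],
  [0,0,0,-0.37,0,0.84,255],
  [0,0,0,-0.37,0,0.84,255],
  [0,0,0,-0.17,0,0.6,255],
  [0,0,0,0,0,0,255],
])

```text
time_s: 19.95
ee_pos: [0.5574, -0.1428, 0.1451]
ee_rot: [[0.998, 0.068, -0.003], [0.068, -0.998, 0.001], [-0.003, -0.001, -1.0]]
contact_force: [-0.3, -1.0, 1.2]
opening: 0.0001
```

>>> play_rows([
  [0,0,0,0,0,0.15,255],
  [0,0,0,0,0,0.1,255],
  [0,0,0,0,0,0,255],
])

```text
time_s: 20.25
ee_pos: [0.5584, -0.1429, 0.1444]
ee_rot: [[0.998, 0.068, -0.001], [0.068, -0.998, -0.0], [-0.001, 0.0, -1.0]]
contact_force: [-0.4, -0.2, 0.1]
opening: -0.0003
```

```bash
python3 -c "
from h import *
loc()"
```

```text
t 20.25 loc 0.018 -0.0753 0.1444 F [-0.4 -0.2  0.1]
```

>>> play_rows([
  [0,0,0,0,0,0.1,255],
  [0,0,0,0,0,0.1,255],
  [0,0,0,0,0,0,255],
])

```text
time_s: 20.55
ee_pos: [0.5583, -0.1429, 0.143]
ee_rot: [[0.998, 0.068, -0.0], [0.068, -0.998, -0.0], [-0.0, 0.0, -1.0]]
contact_force: [-1.2, -0.6, 3.8]
opening: 0.0001
```

>>> play_rows([
  [0,0,0,0,0,0.1,255],
  [0,0,0,0,0,0,255],
])

```text
time_s: 20.75
ee_pos: [0.5583, -0.143, 0.143]
ee_rot: [[0.998, 0.068, 0.0], [0.068, -0.998, -0.001], [0.0, 0.001, -1.0]]
contact_force: [-2.7, 0.6, 7.2]
opening: 0.0003
```

```bash
python3 -c "
from h import *
loc()"
```

```text
t 20.75 loc 0.0179 -0.0754 0.143 F [-2.7  0.6  7.2]
```

The lid has stopped exactly at its nominal shut height (TCP 0.143 m) with force rising. One firmer press, then lift away and look.

>>> play_rows([
  [0,0,0,0,0,0.15,255],
  [0,0,0,0,0,0,255],
])

```text
time_s: 20.95
ee_pos: [0.5584, -0.143, 0.1429]
ee_rot: [[0.998, 0.068, 0.001], [0.068, -0.998, -0.001], [0.001, 0.001, -1.0]]
contact_force: [-5.7, 1.9, 12.9]
opening: 0.0
```

>>> play_rows([
  [0,0,0,0,0,-1,255],
  [0,0,0,0,0,-3,255],
  [0,0,0,0,0,-4,255],
  [0,0,0,-2,0,-4,255],
  [0,0,0,-4,0,-4,255],
  [0,0,0,-4,0,0,255],
  [0,0,0,-4,0,0,255],
  [0,0,0,-2,0,0,255],
  [0,0,0,0,0,0,255],
  [0,0,0,0,0,0,255],
])

```text
time_s: 21.95
ee_pos: [0.4035, -0.1535, 0.2955]
ee_rot: [[0.998, 0.067, 0.0], [0.067, -0.998, -0.0], [0.0, 0.0, -1.0]]
contact_force: [0.2, -0.2, -0.3]
opening: -0.0
```

```bash
python3 -c "
from h import *
loc()
c=grab('wrist','w16')
c=grab('scene','s16')['pixels'];a=cv2.resize(c[120:280,165:355],None,fx=4,fy=4,interpolation=cv2.INTER_CUBIC);cv2.imwrite('pics/s16c.png',a)
c=grab('top','t16')"
```

```text
t 21.95 loc -0.1372 -0.0754 0.2955 F [ 0.2 -0.2 -0.3]
```

View pics/w16.png

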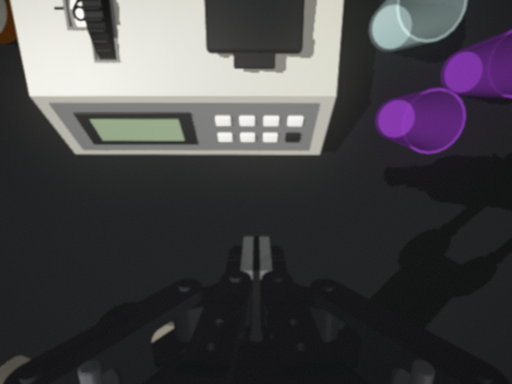

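View pics/s16c.png

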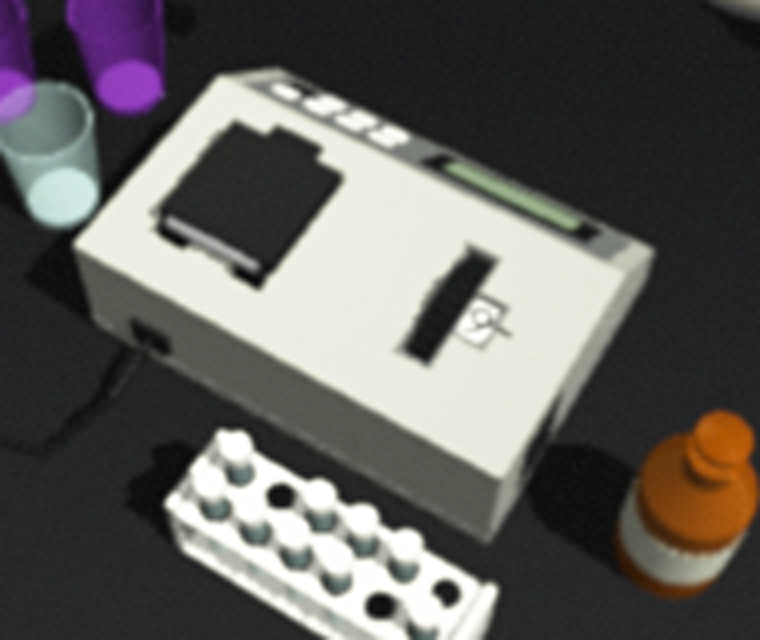

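View pics/t16.png

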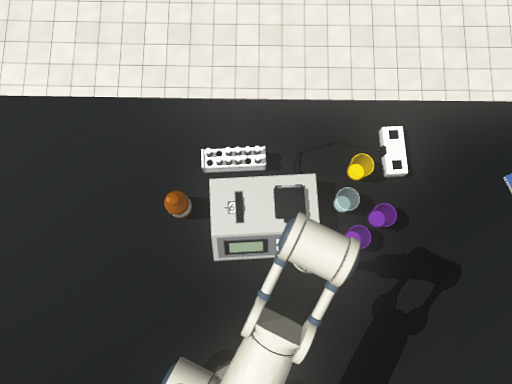

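The lid is shut level and the 6 is at the mark. The bottle, beaker and rack stand where they were. A last numeric check of the lid edge, then I hand in.

Run:
```python
from h import *
p=np.load('p.npy')
for n,o,k in (('s16',(165,120),4),):
  c=load(n)
  for a in (0,.05,.1):
    P=np.array([[78-90*np.cos(a)+14*np.sin(a),y,118+90*np.sin(a)+14*np.cos(a)] for y in(-30,-120)])/1e3
    print(a,((proj(c,loc2w(p,P))-o+.5)*k).round(0).tolist())
c=load('t16')['pixels'];d=load('top0')['pixels'];D=cv2.absdiff(c,d).max(2)
for nm,(x0,y0,x1,y1) in dict(bottle=(160,185,195,220),rack=(198,142,270,174),beaker=(333,186,360,214)).items(): print(nm,D[y0:y1,x0:x1].mean().round(2),(D[y0:y1,x0:x1]>60).sum())
cv2.imwrite('pics/t16w.png',cv2.resize(c[180:235,215:320],None,fx=7,fy=7,interpolation=cv2.INTER_CUBIC))
```

```text
0 [[345.0, 168.0], [233.0, 113.0]]
0.05 [[345.0, 165.0], [232.0, 109.0]]
0.1 [[344.0, 162.0], [230.0, 106.0]]
bottle 1.35 0
rack 1.07 0
beaker 1.69 0
```

View pics/t16w.png

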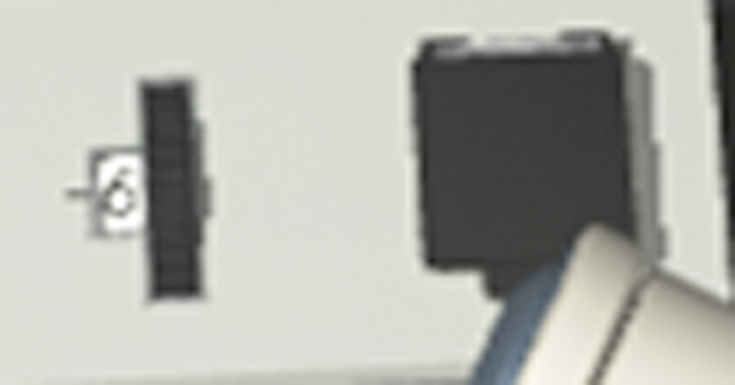

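```bash
python3 -c "
from cell import finish_job
print(finish_job())"
```

```text
the job is handed in; nothing more can be done
None
```

The filter wheel now shows the 6 at the index mark and the black lid is shut over the sample well. The job is handed in at about 22 s of the 58 s allowed.

- **Wheel:** I rolled it by its edge with the closed fingertips, in three strokes and a small trim. Two readings of the 6 put it +0.008 rad and -0.008 rad from centre, about 0.35 mm either way. The last top picture also shows it in line with the mark.
- **Lid:** I pushed it over from behind and pressed it down to about 13 N. It stopped at its nominal shut height. In the last scene picture it looks level. Its front corners read 2–3 picture pixels lower than my fitted model puts a shut lid, an offset I put down to the fit rather than the lid.
- **Bottle, beaker and rack:** comparing the first and last top pictures shows no change at any of the three.
- **Disagreement:** the fitted photometer pose put the index mark about 5 pixels (roughly 2.5 mm) off in the close wrist views. I corrected for this by measuring the digit against the mark itself.

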